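# Close the fume extractor after a filter change

### The arm

A 6-joint arm with a two-finger parallel gripper is mounted at the origin on a cart in front of the work surface, level with it; the furniture and walls round the work are solid. World frame = base frame: x ahead of the robot, y to its left, z up, the work surface at z = 0. Lengths are in mm, angles in rad, forces in N, time in s.
With the tool pointing down it reaches from about 350 to 975 mm from the base axis. Payload 7.1 kg.
Tool frame: the origin (TCP) lies between the finger pads; the fingertips stand 14 mm ahead of it and the grasp point (between the pads) lies 5 mm behind it; z points along the fingers, y is the line along which they close (so a half turn about z gives the same grasp; the last joint's range is limited). The gripper opens to 88 mm and grips with 3 to 60 N. Pads are 20 mm wide; open, the fingers measure 115 mm over their backs; the gripper's body (75 mm by 178 mm) begins 61 mm behind the grasp point.
Start: joints at [1.311, 0.423, 1.63, -0, 1.089, -0.019], TCP at [149.018, 606.958, 199.575] pointing down, gripper open.
Joint ranges: [-3, 3], [-0.9, 2.11], [0.09, 2.58], [-1.31, 4.45], [0.11, 2.69], [-2.54, 2.54]. Speed limits (rad/s): [2.39, 2.39, 3.01, 3.14, 3.14, 3.14].

### API

Orientations are given as a rotation vector (axis times angle).
In Python, from workcell import ctrl gives the robot as it stands. The module is installed in compiled form; this text tells all that it offers.
- The arm moves only by the tool servo_tool, never from a script. Its argument "plan" is a list of rows, each a list of 3 entries, a list of its own where there are three numbers: the closure, from 0 (fully open) to 1 (shut), then the shift along the world's x, y, z in mm, then the turn about the world's z in degrees. In form: [[hand, [x, y, z], yaw], ...]. A call has 1 to 10 rows; each row is the pose to reach, as a shift and turn from the pose commanded when the call began; what a row does not reach only later rows make up. A row lasts 1/12 s, in which the tool goes at most 41.7 mm and 7.16 degrees, less where a joint would pass 70% of its speed; a pose out of reach is approached as far as the arm can. A call with a gripper value outside its range is refused whole. The fingers move at their own pace and stop on an object; the grip force is fixed at half the most. Time passes only in rows, so rows that repeat a pose let the fingers close. It gives the time, the measured TCP pose, the force, the opening and the grip force at its end, in the units of the state.
- ctrl.get_obs(): the state, without advancing time (a new reading comes with each control period).
- ctrl.get_image(name): name is "side" or "top" or "wrist"; returns the picture (400x640x3 uint8, blue, green, red); there is no depth.
- ctrl.camera_info(name): a dict with "fovy" (degrees; the focal length in pixels is half the picture's height over the tangent of half this angle, whatever the lens; pixels are square), "cx", "cy" (the principal point, pixels), "rvec" (rotation vector, rad) and "tvec" (3), from world to camera coordinates, as OpenCV has them; the wrist camera has in their place "T_tool_cam" (4x4, takes a point from camera to tool coordinates, whose origin is the TCP and whose axes are the flange's). Camera axes: x right, y down, z forward; pixel columns grow to the right and rows downward; lengths in mm; the calibration is good to about 2 mm. A picture is of the moment at which its call begins: read the wrist's pose just before it. camera_info takes no time and is no camera call.
- ctrl.close_job(): hands the job in; it is judged then, once.
The state is a dict: "t": time; "qpos": joint angles; "qvel": joint speeds; "joint_torque": joint torques, N m; "ee_pos": TCP position; "orientation": TCP orientation; "ft_force": force on the tool from outside, world axes, zero at the start; "moment": the same for the moment, N m; "width": finger opening in mm; "grasp_force": force on a finger pad.
Only numpy, scipy, OpenCV 4.12 (cv2) and the standard library are available. Lean on these libraries where they do the work, as an engineer would, in place of code of your own. Each camera call takes 0.05 s, during which the arm holds its last target. There are 200 camera calls.

### The job

The solder-fume extractor has a fresh filter and must be closed. Set the blue cover over the centre stud so that it sits level on the sealing ring, put the red wing nut on the stud and screw it down clockwise until it is snug: the seal is squeezed, the cover is pulled down to the metal rim and the nut holds it there by itself. Leave the solder spool standing where it is.

Things in the scene. Friction and masses are not known exactly. Their poses are not given: they have to be found in the camera images.
- extractor: Bench solder-fume extractor, does not move: grey fan base 180 x 176 mm, top 65 mm above the bench, and on it an open aluminium filter drum, 140 mm across, metal rim 104 mm above the bench. Origin on the bench under the middle of the drum, z up, front panel (louvres, switch) toward its own -x. A steel stud stands on its z axis.
- stud_tip (a point): Coned tip of the stud, on its axis, 147.7 mm above the bench. The stud is 9.6 mm across; from 123 to 142 mm above the bench it carries a coarse right-hand two-start thread 15 mm across: one clockwise turn lowers the nut 13 mm.
- seal (a joint): Squeeze (m) of the black foam-rubber sealing ring (120 to 133 mm across) that stands 3 mm proud of the metal rim: 0 = free, 0.003 = level with the rim, the cover then lying metal to metal. Springs back with 5 N per mm; the cover's own weight gives about 0.0004.
- cover: Loose blue round pan cover, 154 mm across, about 0.22 kg, lying right way up on the bench. Origin: centre of the skirt's lower edge, z up. Skirt 149 mm across inside and 10 mm deep; flat top face 13 mm above the origin. On the free seal its origin is 97 mm above the bench; drawn down to the rim, 94 mm.
- cover_boss (a point): Centre of the top of the cover's round boss, 35 mm above the cover's origin. The boss is 56 mm across and 22 mm tall (grasp the cover by it from above); a hole 20 mm across goes through it for the stud.
- wing_nut: Loose red wing nut, about 0.06 kg, standing flange down in the tray. Origin: centre of the flange's lower face, z up along the bore, x along the wings. Flange 32 mm across, hub 26 mm across up to 24 mm. Blind bore 21.5 mm deep, 16.6 mm wide, thread ribs leave 11.8 mm. Snug, its origin is 129 mm above the bench; the thread then holds by itself.
- wing_top (a point): On the nut's axis, level with the tops of the wings, 42 mm above its origin (the dip between them is at 36). The upright wing blade is 9 mm thick (nut y) and 60 mm long (nut x), flat-sided from 26 to 42 mm above the origin: pinch it there. Set on the stud it rests at any angle, origin 134 to 140 mm above the bench (135 when its x lies along the extractor's x, either way round).
- tray: Round steel parts tray, 100 mm across, rim 13 mm high, floor 3 mm thick; it does not move. Origin on the bench under its centre.
- solder_spool: Blue and grey spool of solder wire, 45 mm across, 58 mm high (76 with its wire end), standing loose on the bench; a bystander. Origin under it, z up.
Mind the look-alikes: they are no part of the job. There is more than one size of the wing_nut; the one meant has the size given above.

How it is judged (in metres and radians):
On the way, in this order (a step that is already met when the one before it is completed fails the run):
1. the cover sits level on the sealing ring with the stud through its hole (horizontal distance between cover and stud_tip below 0.005 m and z of cover in the frame of extractor below 0.0985 m and angle between cover's own z axis and vertical below 0.04 rad), for 0.2 s.
2. the wing nut stands on the stud, over the seated cover (horizontal distance between wing_nut and stud_tip below 0.005 m and z of wing_nut in the frame of extractor below 0.1425 m and z of cover in the frame of extractor below 0.0985 m), for 0.1 s.
At the end, for the whole second after the job is handed in: The cover is centred on the stud (within 5 mm) and level (0.03 rad), drawn down to within 1.5 mm of the metal rim with the seal squeezed by more than 2 mm of its 3 mm; the wing nut is upright on the stud with its flange on the cover, pressing on it with more than 4 N; both at rest (horizontal distance between cover and stud_tip below 0.005 m and angle between cover's own z axis and vertical below 0.03 rad and value of joint seal above 0.002 m and z of cover in the frame of extractor below 0.0955 m and horizontal distance between wing_nut and stud_tip below 0.004 m and angle between wing_nut's own z axis and vertical below 0.06 rad and z of wing_nut in the frame of extractor below 0.1315 m and contact force between wing_nut and cover above 4 N and linear speed of each of cover, wing_nut below 0.01 m/s); the robot touches nothing.
It fails at once if the solder spool is knocked over or pushed more than 30 mm away (angle between solder_spool's own z axis and vertical above 0.5 rad or distance of solder_spool from where it was at the start of the episode above 0.03 m).
It also fails if it takes over 72 s, if anything falls off the work surface, if the arm or the gripper's body presses on something with over 40 N, if the wrist force passes 120 N, or if a joint passes its speed limit or range.

## Working session

There is one attempt and no reset: what is moved stays moved. The work goes in short steps, Python scripts to look and compute and a tool call to move; the robot and the scene stay as the last step left them, time stands still between calls to the robot, and variables do not carry over. Pictures are saved under pics/ and viewed, at most 10 in all, crops included, and the job is handed in when it is done.

Besides the shell and the picture viewer there is one more tool, called as name(argument=value, ...) on one line, values as JSON. servo_tool: Moves the arm, as the interface text tells. Its arguments: {"type":"object","properties":{"plan":{"type":"array"}},"required":["plan"]}

```bash
mkdir -p pics; cat > h.py <<'E'
import numpy as np, cv2
from workcell import ctrl
def cam(n):
    c=ctrl.camera_info(n); f=200/np.tan(np.radians(c["fovy"])/2)
    K=np.array([[f,0,c["cx"]],[0,f,c["cy"]],[0,0,1]])
    if n=="wrist":
        o=ctrl.get_obs(); T=np.eye(4); T[:3,:3]=cv2.Rodrigues(np.array(o["orientation"],float))[0]; T[:3,3]=o["ee_pos"]
        T=T@np.array(c["T_tool_cam"]); return K,T[:3,:3].T,T[:3,3]
    R=cv2.Rodrigues(np.array(c["rvec"],float))[0]; return K,R,-R.T@np.array(c["tvec"],float).ravel()
def onplane(C,u,v,z):
    K,R,o=C; d=R.T@np.linalg.solve(K,[u,v,1.]); return o+d*(z-o[2])/d[2]
def proj(C,p):
    K,R,o=C; q=K@R@(np.array(p,float)-o); return q[:2]/q[2]
E
python3 - <<'E'
from h import *
for n in("top","side","wrist"):
    print(n,{k:np.round(np.array(v),3).tolist() for k,v in ctrl.camera_info(n).items() if not isinstance(v,str)}, np.round(cam(n)[2],0))
    im=ctrl.get_image(n); cv2.imwrite(f"pics/{n}0.png",im)
print(ctrl.get_obs())
E
```

```text
top {'fovy': 48.79, 'cx': 317.565, 'cy': 204.096, 'rvec': [2.182, -2.182, 0.121], 'tvec': [-16.871, 595.95, 1233.117]} [ 479.    5. 1283.]
side {'fovy': 53.154, 'cx': 320.474, 'cy': 198.73, 'rvec': [2.246, -0.306, 0.131], 'tvec': [-573.085, 188.352, 1033.811]} [ 382. -805.  800.]
wrist {'fovy': 69.961, 'cx': 313.298, 'cy': 198.751, 'T_tool_cam': [[0.001, -0.955, -0.295, 81.987], [1.0, 0.0, 0.001, -0.475], [-0.0, -0.295, 0.955, -186.526], [0.0, 0.0, 0.0, 1.0]]} [ 69. 626. 385.]
{'t': 0.15, 'qpos': array([ 1.31103240e+00,  4.23678151e-01,  1.63051479e+00,  2.90163003e-05,
        1.08858318e+00, -1.89853581e-02]), 'qvel': array([ 7.91747998e-05, -1.83165509e-03, -2.12342542e-03,  1.96503341e-03,
        7.26141390e-04, -1.02761652e-03]), 'joint_torque': array([ 3.23986410e-05, -5.44987178e+01, -2.73919988e+01,  6.43867697e-02,
        2.06010067e-02, -4.54897508e-05]), 'ee_pos': array([148.87612103, 606.53502014, 198.97212141]), 'orientation': array([-3.77299274e-01, -3.11866211e+00,  1.83524925e-03]), 'ft_force': array([-0.03333394, -0.09191817,  0.44886523]), 'moment': array([ 0.0275412 ,  0.01732626, -0.00414797]), 'grasp_force': 0.0, 'width': 87.38248516134273}
```

View pics/top0.png

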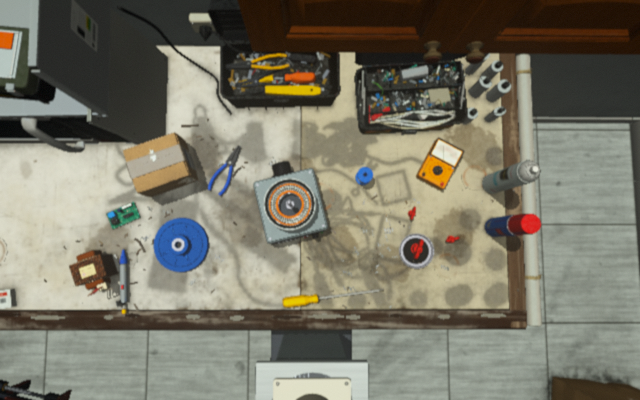

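View pics/side0.png

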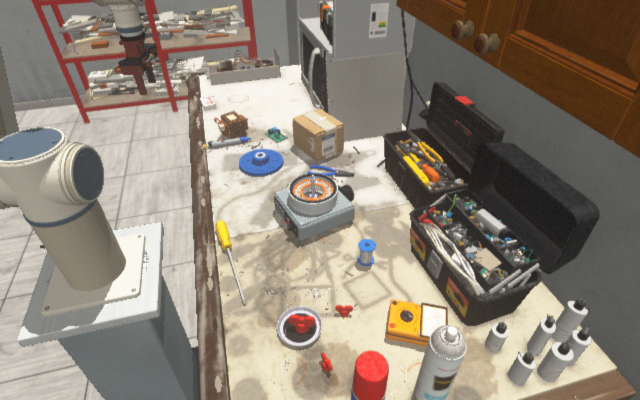

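Top view: extractor about (290,205), cover (181,245), spool (364,176). Red candidates are the nut in the tray (417,249), and loose ones at (411,212) and (452,239). By the description I choose the one in the tray, then check in a close crop.

```bash
python3 - <<'E'
from h import *
t=cv2.imread("pics/top0.png"); s=cv2.imread("pics/side0.png")
a=cv2.resize(t[190:280,375:475],(400,360),interpolation=cv2.INTER_CUBIC)
b=cv2.resize(s[290:380,260:360],(400,360),interpolation=cv2.INTER_CUBIC)
c=cv2.resize(t[155:250,240:340],None,fx=2.5,fy=2.4,interpolation=cv2.INTER_CUBIC)
d=cv2.resize(s[165:250,265:365],None,fx=2.5,fy=2.4,interpolation=cv2.INTER_CUBIC)
o=np.zeros((600,800,3),np.uint8); o[:360,:400]=a;o[:360,400:]=b;o[360:360+c.shape[0],:c.shape[1]]=c;o[360:360+d.shape[0],400:400+d.shape[1]]=d
cv2.imwrite("pics/crop1.png",o)
T=cam("top");S=cam("side")
for n,im,C in(("top",t,T),("side",s,S)):
    h=cv2.cvtColor(im,cv2.COLOR_BGR2HSV)
    for nm,m,z in(("red",((h[...,0]<6)|(h[...,0]>174))&(h[...,1]>150)&(h[...,2]>60),30),("blue",(h[...,0]>100)&(h[...,0]<120)&(h[...,1]>150)&(h[...,2]>60),13)):
        k,l,st,ce=cv2.connectedComponentsWithStats(m.astype(np.uint8))
        for i in range(1,k):
            if st[i,4]>25: 
                print(n,nm,st[i].tolist(),ce[i].round(1),onplane(C,*ce[i],z).round(0))
E
```

```text
top red [383, 107, 7, 5, 27] [386.3 109.3] [ 874. -218.   30.]
top red [371, 113, 12, 7, 48] [375.7 115.7] [ 855. -187.   30.]
top red [409, 207, 7, 13, 51] [411.9 212.9] [ 571. -287.   30.]
top red [509, 214, 32, 20, 513] [524.6 223.3] [ 541. -611.   30.]
top red [446, 236, 13, 7, 60] [451.5 238.9] [ 497. -398.   30.]
top red [411, 240, 13, 19, 163] [417.  248.6] [ 469. -299.   30.]
top blue [208, 164, 18, 25, 75] [215.3 175.9] [679. 279.  13.]
top blue [220, 166, 12, 29, 71] [226.8 181.1] [664. 246.  13.]
top blue [356, 168, 16, 16, 182] [364.  175.1] [ 682. -153.   13.]
top blue [108, 212, 7, 6, 34] [111.1 214.5] [567. 574.  13.]
top blue [154, 219, 54, 53, 2014] [180.7 244.5] [481. 374.  13.]
top blue [120, 250, 7, 13, 55] [123.  257.5] [445. 536.  13.]
side red [32, 0, 94, 122, 1080] [66.7 45.2] [-413. 1816.   30.]
side red [145, 0, 101, 95, 618] [168.3  41.4] [ 148. 1714.   30.]
side red [243, 0, 13, 52, 263] [248.9  21. ] [ 650. 1976.   30.]
side red [64, 33, 7, 10, 41] [67.  37.6] [-440. 1963.   30.]
side red [455, 96, 18, 9, 101] [463.4  99.9] [1380.  562.   30.]
side red [423, 219, 10, 4, 31] [427.1 220.7] [883. -84.  30.]
side red [336, 306, 16, 11, 109] [343.8 309.9] [ 567. -301.   30.]
side red [289, 315, 26, 18, 310] [301.5 322.3] [ 467. -307.   30.]
side red [353, 351, 35, 49, 1413] [370.1 375.9] [ 570. -460.   30.]
side red [321, 353, 11, 18, 119] [325.8 362.9] [ 493. -411.   30.]
side blue [359, 240, 16, 11, 116] [366.7 245.1] [ 693. -111.   13.]
```

View pics/crop1.png

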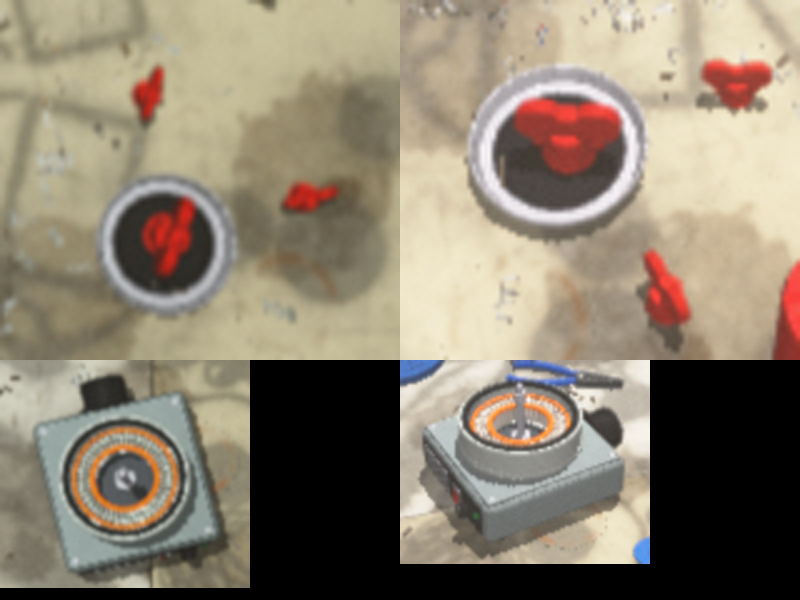

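The crop shows the tray nut is clearly the larger one, standing upright. The two loose ones are smaller. Moving to look at the cover with the wrist camera.

servo_tool(plan=[[0,[382,-245,50],0],[0,[382,-245,50],0],[0,[382,-245,50],0],[0,[382,-245,50],0],[0,[382,-245,50],0],[0,[382,-245,50],0],[0,[382,-245,50],0],[0,[382,-245,50],0],[0,[382,-245,50],0],[0,[382,-245,50],0]])

```text
t: 0.98
ee_pos: [499.0, 381.8, 245.3]
orientation: [-0.377, -3.119, 0.0]
ft_force: [0.4, 1.5, -0.8]
width: 88.0
grasp_force: 0.0
```

servo_tool(plan=[[0,[14,-11,0],0],[0,[14,-11,0],0],[0,[14,-11,0],0],[0,[14,-11,0],0]])

```text
t: 1.32
ee_pos: [510.7, 372.6, 244.7]
orientation: [-0.377, -3.118, 0.001]
ft_force: [0.2, -0.0, 0.7]
width: 87.7
grasp_force: 0.0
```

```bash
python3 - <<'E'
from h import *
C=cam("wrist"); im=ctrl.get_image("wrist"); cv2.imwrite("pics/w1.png",im)
print(ctrl.get_obs()["ee_pos"])
h=cv2.cvtColor(im,cv2.COLOR_BGR2HSV)
m=((h[...,0]>100)&(h[...,0]<120)&(h[...,1]>150)&(h[...,2]>50)).astype(np.uint8)
k,l,st,ce=cv2.connectedComponentsWithStats(m); i=1+np.argmax(st[1:,4]); print(st[i])
c=max(cv2.findContours((l==i).astype(np.uint8),0,1)[0],key=len)
e=cv2.fitEllipse(cv2.convexHull(c)); print(e)
p=np.array([onplane(C,*q[0],10)[:2] for q in cv2.convexHull(c)]); (x,y),r=cv2.minEnclosingCircle(p.astype(np.float32)); print(x,y,r)
A=np.c_[2*p,np.ones(len(p))]; s=np.linalg.lstsq(A,(p**2).sum(1),rcond=None)[0]; print("ls",s[:2],np.sqrt(s[2]+s[0]**2+s[1]**2))
print(proj(C,[x,y,35]))
E
```

```text
[510.43817766 372.92825848 244.81278421]
[ 259   92  105  106 7895]
((310.80078125, 144.6153106689453), (104.29529571533203, 106.05735778808594), 176.20977783203125)
480.0127868652344 376.0805358886719 76.7104263305664
ls [480.01964976 375.9697495 ] 76.37002178707428
[310.71926326 149.64837996]
```

View pics/w1.png

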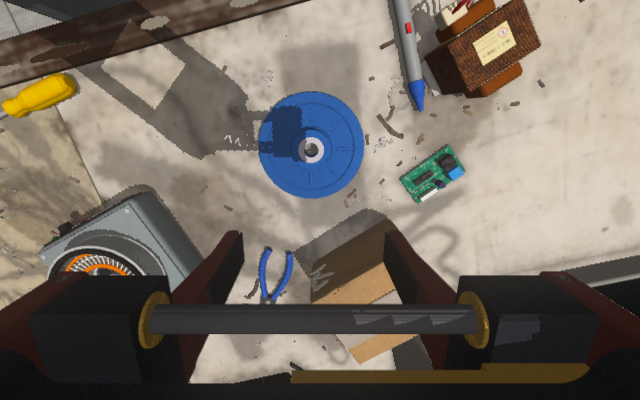

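Cover centre is at about pixel (311,149), world (480,376); the fitted radius matches 77 mm.

servo_tool(plan=[[0,[-31,3,-90],0],[0,[-31,3,-130],0],[0,[-31,3,-165],0],[0,[-31,3,-165],0],[0,[-31,3,-165],0],[0,[-31,3,-165],0],[0,[-31,3,-165],0]])

```text
t: 1.95
ee_pos: [481.3, 376.8, 82.0]
orientation: [0.375, 3.118, 0.002]
ft_force: [0.1, -0.6, -0.9]
width: 87.9
grasp_force: 0.0
```

servo_tool(plan=[[0,[-1,-1,-30],0],[0,[-1,-1,-50],0],[0,[-1,-1,-51],0],[0,[-1,-1,-51],0],[1,[-1,-1,-51],0],[1,[-1,-1,-51],0],[1,[-1,-1,-51],0],[1,[-1,-1,-51],0],[1,[-1,-1,-51],0],[1,[-1,-1,-51],0]])

```text
t: 2.78
ee_pos: [479.8, 374.4, 29.6]
orientation: [0.377, 3.119, 0.0]
ft_force: [-0.5, 0.2, -0.0]
width: 51.0
grasp_force: 0.0
```

servo_tool(plan=[[1,[0,0,0],0],[1,[0,0,0],0],[1,[0,0,0],0]])

```text
t: 3.03
ee_pos: [479.6, 374.3, 29.1]
orientation: [-0.377, -3.119, 0.0]
ft_force: [0.9, 0.7, -0.7]
width: 31.6
grasp_force: 0.0
```

```bash
python3 - <<'E'
from h import *
o=ctrl.get_obs(); print(o["ee_pos"],o["width"],o["grasp_force"],o["ft_force"])
im=np.hstack([ctrl.get_image("side")[110:210,190:320],]); cv2.imwrite("pics/s2.png",cv2.resize(im,None,fx=4,fy=4))
E
```

```text
[479.58797801 374.3458602   29.14480057] 31.554491393283183 0.0 [ 0.89862829  0.69964713 -0.66747541]
```

View pics/s2.png

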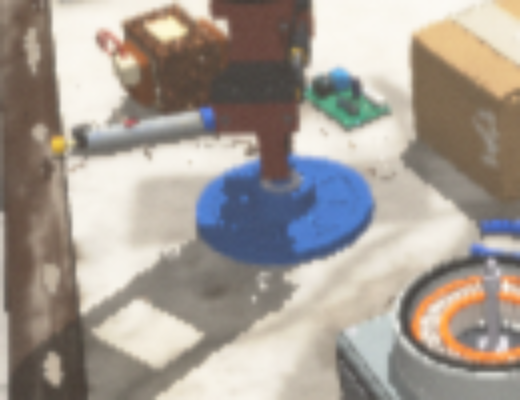

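```bash
python3 - <<'E'
from h import *
S=cam("side")
ee=ctrl.get_obs()["ee_pos"]; d=np.array([.238,.971,0])
f=lambda p:((proj(S,p)-[190,110])*4).round(0)
for dz in(-14,0,20):
  for s in(-16,16): print(dz,s,f(ee+d*s+[0,0,dz]))
c=np.array([480,376,0.])
for z in(0,13,35): 
  for r in(28,77): print(z,r,[f(c+[r*np.cos(a),r*np.sin(a),z]).tolist() for a in(0,np.pi/2,np.pi,-np.pi/2)])
W=cam("wrist"); im=ctrl.get_image("wrist"); cv2.imwrite("pics/w3.png",im)
print(ctrl.get_obs()["width"], ctrl.get_obs()["grasp_force"])
E
```

```text
-14 -16 [281. 208.]
-14 16 [284. 188.]
0 -16 [279. 195.]
0 16 [282. 175.]
20 -16 [276. 175.]
20 16 [280. 155.]
0 28 [[316.0, 206.0], [280.0, 194.0], [253.0, 216.0], [289.0, 229.0]]
0 77 [[370.0, 198.0], [271.0, 165.0], [197.0, 225.0], [298.0, 261.0]]
13 28 [[314.0, 194.0], [278.0, 182.0], [251.0, 204.0], [288.0, 217.0]]
13 77 [[369.0, 185.0], [270.0, 153.0], [194.0, 213.0], [297.0, 249.0]]
35 28 [[312.0, 173.0], [275.0, 161.0], [248.0, 183.0], [285.0, 195.0]]
35 77 [[368.0, 164.0], [267.0, 132.0], [191.0, 192.0], [294.0, 227.0]]
23.22837209611582 0.0
```

View pics/w3.png

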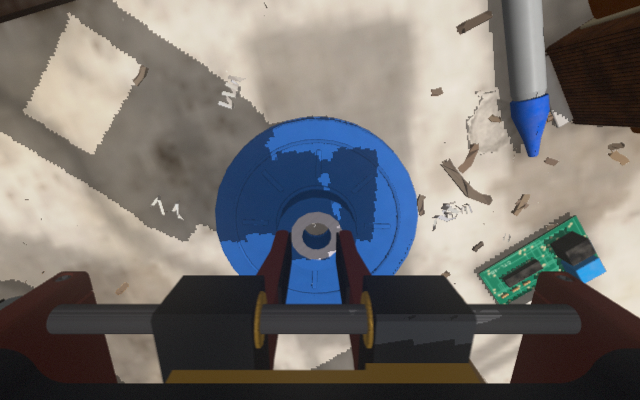

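The fingers are closing above the boss: in the wrist view the tips are at (290,232) and (342,232) over the ring at (316,236), and in the side crop they end near (275,185). The tips look about 25 mm higher than the text says. I will open, go lower in stages and check the force and the picture.

servo_tool(plan=[[0,[0,1,0],0],[0,[0,1,0],0],[0,[0,1,0],0],[0,[0,1,0],0],[0,[0,1,0],0],[0,[0,1,0],0],[0,[0,1,0],0],[0,[0,1,-5],0],[0,[0,1,-10],0],[0,[0,1,-10],0]])

```text
t: 3.97
ee_pos: [479.0, 374.9, 18.0]
orientation: [-0.377, -3.118, 0.002]
ft_force: [-0.8, -0.8, 0.4]
width: 85.8
grasp_force: 0.0
```

```bash
python3 - <<'E'
from h import *
o=ctrl.get_obs(); print(o["ee_pos"],o["width"],o["ft_force"],o["qpos"])
im=np.hstack([ctrl.get_image("side")[130:190,210:310]]); cv2.imwrite("pics/s4.png",cv2.resize(im,None,fx=7,fy=7,interpolation=cv2.INTER_CUBIC))
S=cam("side"); d=np.array([.238,.971,0])
for dz in(-14,0,14): print(dz,[((proj(S,o["ee_pos"]+d*s+[0,0,dz])-[210,130])*7).round(0) for s in(-57,-44,44,57)])
E
```

```text
[478.95385543 374.86024461  17.98808538] 85.79370313083892 [-0.81778424 -0.81886348  0.3520114 ] [ 6.44523235e-01  6.47477131e-01  1.75582618e+00 -2.52154982e-05
  7.40048311e-01 -6.85498268e-01]
-14 [array([345., 291.]), array([347., 276.]), array([363., 176.]), array([365., 162.])]
0 [array([342., 268.]), array([344., 252.]), array([360., 153.]), array([362., 139.])]
14 [array([338., 244.]), array([341., 228.]), array([357., 130.]), array([359., 116.])]
```

View pics/s4.png

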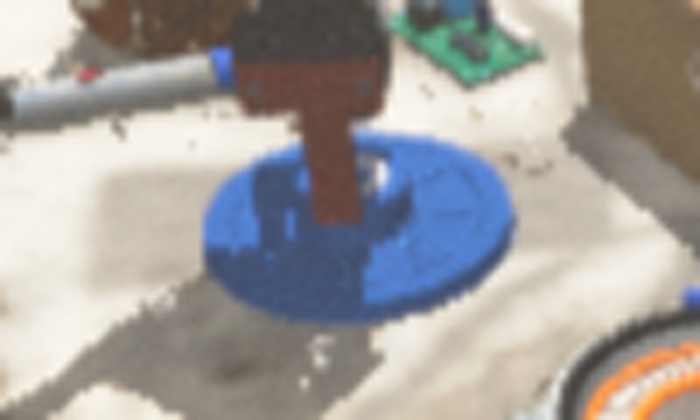

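The side crop puts the near fingertip at row 225, so the tips are about 20 mm above the reported TCP rather than 14 mm below it. Continuing down carefully until light contact.

servo_tool(plan=[[0,[1,0,-6],0],[0,[1,0,-12],0],[0,[1,0,-13],0],[0,[1,0,-14],0],[0,[1,0,-15],0],[0,[1,0,-16],0],[0,[1,0,-16],0]])

```text
t: 4.6
ee_pos: [480.6, 375.4, 3.1]
orientation: [0.377, 3.119, 0.0]
ft_force: [-0.7, -0.3, -0.0]
width: 88.0
grasp_force: 0.0
```

servo_tool(plan=[[0,[0,1,-1],0],[0,[0,1,-2],0],[0,[0,1,-3],0],[0,[0,1,-4],0],[0,[0,1,-4],0]])

```text
t: 5.02
ee_pos: [480.5, 376.3, -1.0]
orientation: [-0.377, -3.119, 0.0]
ft_force: [0.1, -0.8, -0.3]
width: 88.2
grasp_force: 0.0
```

servo_tool(plan=[[1,[0,0,0],0],[1,[0,0,0],0],[1,[0,0,0],0],[1,[0,0,0],0],[1,[0,0,0],0],[1,[0,0,0],0],[1,[0,0,0],0],[1,[0,0,0],0]])

```text
t: 5.68
ee_pos: [480.7, 376.4, -0.8]
orientation: [-0.378, -3.119, -0.0]
ft_force: [0.4, -0.2, 0.2]
width: 55.2
grasp_force: 30.0
```

servo_tool(plan=[[1,[0,0,15],0],[1,[0,0,50],0],[1,[0,0,90],0],[1,[0,0,130],0],[1,[0,0,170],0],[1,[0,0,210],0],[1,[0,0,240],0],[1,[0,0,240],0]])

```text
t: 6.35
ee_pos: [483.5, 378.6, 246.4]
orientation: [0.376, 3.111, 0.012]
ft_force: [0.7, 0.4, -1.2]
width: 55.4
grasp_force: 30.0
```

```bash
python3 - <<'E'
from h import *
T=cam("top");S=cam("side")
P=lambda C:C[0]@np.c_[C[1],-C[1]@C[2]]
X=cv2.triangulatePoints(P(T),P(S),np.array([290,204.2]),np.array([313,176.7])); print((X[:3]/X[3]).ravel())
im=cv2.imread("pics/top0.png"); h=cv2.cvtColor(im,cv2.COLOR_BGR2HSV)
m=((h[...,0]>5)&(h[...,0]<18)&(h[...,1]>140)&(h[...,2]>120)).astype(np.uint8); m[:, :260]=0;m[:,325:]=0;m[:170]=0;m[240:]=0
c=cv2.convexHull(cv2.findNonZero(m)); e=cv2.fitEllipse(c); print(e,onplane(T,*e[0],100),onplane(T,290,204.2,147.7))
o=ctrl.get_obs(); print(o["ee_pos"],o["width"],o["grasp_force"],o["ft_force"])
E
```

```text
[586.87757853  56.29195654 144.51572481]
((289.3633117675781, 204.03073120117188), (41.67836380004883, 42.143367767333984), 11.885278701782227) [589.32223932  60.3787716  100.        ] [584.42009909  56.51404057 147.7       ]
[483.49935995 378.577458   246.41333291] 55.35592223398188 29.999311259016395 [ 0.69464452  0.39742354 -1.23519967]
```

servo_tool(plan=[[1,[211,-346,0],0],[1,[211,-346,0],0],[1,[211,-346,0],0],[1,[211,-346,0],0],[1,[211,-346,0],0],[1,[211,-346,0],0],[1,[211,-346,0],0],[1,[211,-346,0],0],[1,[211,-346,0],0],[1,[211,-346,0],0]])

```text
t: 7.18
ee_pos: [692.2, 27.0, 237.3]
orientation: [-0.379, -3.117, 0.001]
ft_force: [0.8, 0.2, -0.8]
width: 55.4
grasp_force: 30.0
```

servo_tool(plan=[[1,[0,0,0],0],[1,[0,0,0],0],[1,[0,0,0],0],[1,[0,0,0],0]])

```text
t: 7.52
ee_pos: [690.6, 31.5, 238.3]
orientation: [-0.375, -3.117, -0.0]
ft_force: [0.9, 0.4, -2.4]
width: 55.6
grasp_force: 30.0
```

```bash
python3 - <<'E'
from h import *
C=cam("wrist");print(ctrl.get_obs()["ee_pos"]); im=ctrl.get_image("wrist"); cv2.imwrite("pics/w5.png",im)
print(proj(C,[587,58,104]),proj(C,[587,58,147.7]))
E
```

```text
[690.62465465  31.49495401 238.287769  ]
[314.7480128   85.79301985] [314.99541771  81.69673247]
```

View pics/w5.png

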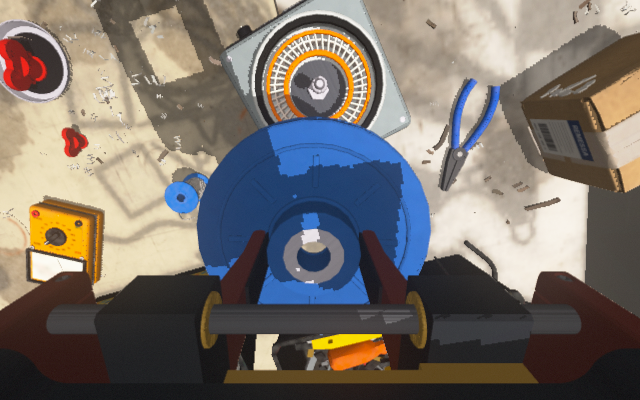

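The picture shows the stud tip near (319,84), the drum rings around it, and the hole of the held cover near (314,258). Refining both numerically.

```bash
python3 - <<'E'
from h import *
C=cam("wrist"); im=cv2.imread("pics/w5.png"); h=cv2.cvtColor(im,cv2.COLOR_BGR2HSV); ee=ctrl.get_obs()["ee_pos"]
def big(m,x0,x1,y0,y1):
    M=np.zeros(m.shape,np.uint8); M[y0:y1,x0:x1]=m[y0:y1,x0:x1]; k,l,st,ce=cv2.connectedComponentsWithStats(M); i=1+np.argmax(st[1:,4]); return (l==i).astype(np.uint8),ce[i],st[i]
def circ(pts,z):
    p=np.array([onplane(C,*q,z)[:2] for q in pts]); A=np.c_[2*p,np.ones(len(p))]
    s=np.linalg.lstsq(A,(p**2).sum(1),rcond=None)[0]; r=np.sqrt(s[2]+s[0]**2+s[1]**2)
    return s[:2].round(1),r.round(1),(np.linalg.norm(p-s[:2],axis=1)-r).std().round(2)
# orange outer edge
m=(h[...,0]>5)&(h[...,0]<20)&(h[...,1]>140)&(h[...,2]>90); M=m.astype(np.uint8); M[:,:240]=0;M[:,400:]=0;M[130:]=0
hu=cv2.convexHull(cv2.findNonZero(M))[:,0]; hu=hu[hu[:,1]<112]; print("orange",[circ(hu,z) for z in(90,100)])
# stud
g,ce,st=big((h[...,1]<60)&(h[...,2]>130),300,340,65,105); print("stud blob",ce,st,onplane(C,*ce,147.7),onplane(C,*ce,140))
# ring of boss
for lo in(110,140):
    g,ce,st=big((h[...,1]<70)&(h[...,2]>lo),270,360,225,295); hu=cv2.convexHull(cv2.findNonZero(g))[:,0]; z=ee[2]+36; print("ring",st,ce,circ(hu,z))
# cover outline upper part
m=(h[...,0]>98)&(h[...,0]<125)&(h[...,1]>120); g,ce,st=big(m,190,440,110,300); hu=cv2.convexHull(cv2.findNonZero(g))[:,0]; hu=hu[(hu[:,1]<250)&(hu[:,1]>122)]; print("cover",[circ(hu,ee[2]+z) for z in(1,9,14)])
print(ee)
E
```

```text
orange [(array([589. ,  61.7]), np.float64(57.2), np.float64(0.16)), (array([589.7,  61.4]), np.float64(55.5), np.float64(0.15))]
stud blob [318.76470588  88.36470588] [308  75  21  25 340] [593.48087828  60.16615842 147.7       ] [592.98810532  60.43053284 140.        ]
ring [ 283  229   61   55 1998] [313.29279279 254.60860861] (array([690.9,  31.3]), np.float64(17.9), np.float64(0.11))
ring [300 229  26  23 411] [311.28710462 240.58394161] (array([680.4,  33.5]), np.float64(7.8), np.float64(0.42))
cover [(array([695.7,  26.8]), np.float64(85.0), np.float64(2.39)), (array([692.1,  27.8]), np.float64(81.3), np.float64(2.29)), (array([689.8,  28.5]), np.float64(79.1), np.float64(2.22))]
[690.80324877  31.69533383 238.67966938]
```

servo_tool(plan=[[1,[-35,10,0],0],[1,[-70,20,-20],0],[1,[-102,29,-45],0],[1,[-102,29,-75],0],[1,[-102,29,-79],0],[1,[-102,29,-79],0],[1,[-102,29,-79],0],[1,[-102,29,-79],0]])

```text
t: 8.23
ee_pos: [591.9, 59.6, 162.1]
orientation: [0.377, 3.115, 0.001]
ft_force: [0.5, -0.5, -2.0]
width: 55.7
grasp_force: 30.0
```

```bash
python3 - <<'E'
from h import *
print(ctrl.get_obs()["ee_pos"]); a=ctrl.get_image("side")[120:240,250:380]
cv2.imwrite("pics/s6.png",cv2.resize(a,None,fx=5,fy=5,interpolation=cv2.INTER_CUBIC))
E
```

```text
[591.88914109  59.62879138 162.08354354]
```

servo_tool(plan=[[1,[-1,1,-10],0],[1,[-2,1,-20],0],[1,[-2,1,-30],0],[1,[-2,1,-40],0],[1,[-2,1,-45],0],[1,[-2,1,-45],0],[1,[-2,1,-45],0],[1,[-2,1,-45],0]])

```text
t: 8.95
ee_pos: [587.5, 60.3, 115.2]
orientation: [-0.377, -3.118, 0.0]
ft_force: [0.8, -0.0, -2.8]
width: 55.5
grasp_force: 30.0
```

servo_tool(plan=[[1,[1.5,1,-3],0],[1,[1.5,1,-6],0],[1,[1.5,1,-9],0],[1,[1.5,1,-12],0],[1,[1.5,1,-14],0],[1,[1.5,1,-15],0],[1,[1.5,1,-16],0],[1,[1.5,1,-16],0]])

```text
t: 9.62
ee_pos: [589.0, 61.4, 99.0]
orientation: [-0.377, -3.119, 0.0]
ft_force: [-0.1, -0.0, -2.5]
width: 55.7
grasp_force: 30.0
```

servo_tool(plan=[[1,[0,0,-1],0],[1,[0,0,-2],0],[1,[0,0,-3],0],[1,[0,0,-3],0],[1,[0,0,-3],0]])

```text
t: 10.03
ee_pos: [589.2, 61.3, 96.2]
orientation: [0.377, 3.119, -0.0]
ft_force: [0.5, 0.4, -3.1]
width: 55.2
grasp_force: 30.0
```

servo_tool(plan=[[0,[0,0,-0.5],0],[0,[0,0,-0.5],0],[0,[0,0,-0.5],0],[0,[0,0,-0.5],0],[0,[0,0,-0.5],0],[0,[0,0,-0.5],0],[0,[0,0,10],0],[0,[0,0,50],0],[0,[0,0,90],0],[0,[0,0,120],0]])

```text
t: 10.87
ee_pos: [589.8, 61.4, 219.7]
orientation: [0.377, 3.117, 0.001]
ft_force: [1.4, 0.5, -0.2]
width: 88.1
grasp_force: 0.0
```

servo_tool(plan=[[0,[35,-9,35],0],[0,[50,-12,35],0],[0,[50,-12,35],0],[0,[50,-12,35],0]])

```text
t: 11.2
ee_pos: [639.8, 49.1, 252.3]
orientation: [0.378, 3.117, 0.0]
ft_force: [-0.4, 0.4, 0.8]
width: 87.9
grasp_force: 0.0
```

```bash
python3 - <<'E'
from h import *
C=cam("wrist");print(ctrl.get_obs()["ee_pos"]); w=ctrl.get_image("wrist"); s=ctrl.get_image("side");t=ctrl.get_image("top")
cv2.imwrite("pics/w7r.png",w)
o=np.zeros((600,800,3),np.uint8); o[:400,:640]=w; 
a=cv2.resize(s[150:245,265:365],None,fx=2.0,fy=2,interpolation=cv2.INTER_CUBIC); o[400:400+a.shape[0],:a.shape[1]]=a
cv2.imwrite("pics/w7.png",o)
h=cv2.cvtColor(w,cv2.COLOR_BGR2HSV)
m=((h[...,0]>98)&(h[...,0]<125)&(h[...,1]>120)).astype(np.uint8); k,l,st,ce=cv2.connectedComponentsWithStats(m); i=1+np.argmax(st[1:,4]); print(st[i])
hu=cv2.convexHull(cv2.findNonZero((l==i).astype(np.uint8)))[:,0]
for z in(107,110):
    p=np.array([onplane(C,*q,z)[:2] for q in hu]); A=np.c_[2*p,np.ones(len(p))]; q=np.linalg.lstsq(A,(p**2).sum(1),rcond=None)[0]; r=np.sqrt(q[2]+q[0]**2+q[1]**2);print(z,q[:2],r,(np.linalg.norm(p-q[:2],axis=1)-r).std())
print("stud exp",proj(C,[589.2,61.3,147.7]))
E
```

```text
[639.78156704  49.12413979 252.27665801]
[  246    64   135   138 13810]
107 [588.56613104  61.28505046] 77.07760956487132 0.34991635170974666
110 [588.30577312  61.34796896] 76.38046628922406 0.3467514659146482
stud exp [313.30666933 141.57905518]
```

View pics/w7.png

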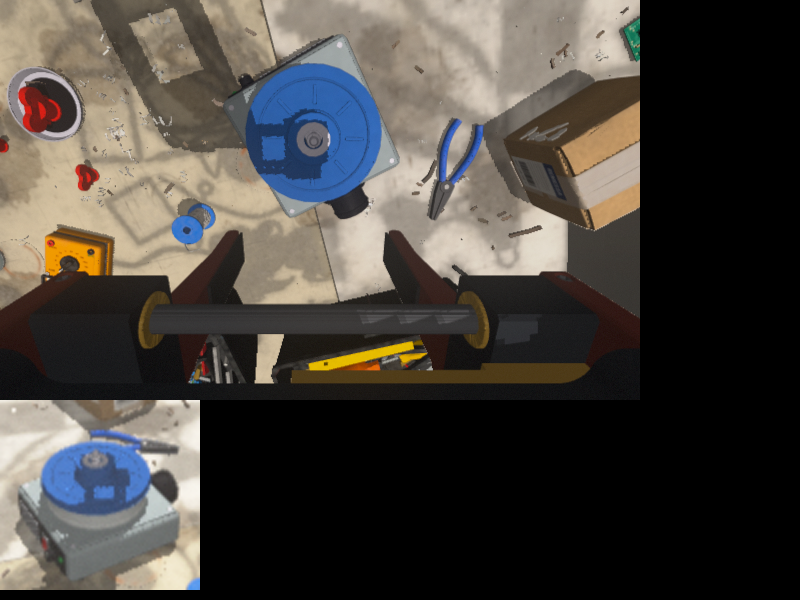

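The cover is seated: outline centre (313,140) matches the expected stud position, world (588.5,61.3), and it sits level on the drum. The spool stands untouched. Next I look straight down at the tray nut.

servo_tool(plan=[[0,[-92,-368,0],0],[0,[-92,-368,0],0],[0,[-92,-368,0],0],[0,[-92,-368,0],0],[0,[-92,-368,0],0],[0,[-92,-368,0],0],[0,[-92,-368,0],0],[0,[-92,-368,-40],0],[0,[-92,-368,-80],0],[0,[-92,-368,-100],0]])

```text
t: 12.18
ee_pos: [548.1, -315.7, 164.2]
orientation: [0.38, 3.115, -0.003]
ft_force: [0.6, -0.2, -1.0]
width: 88.2
grasp_force: 0.0
```

servo_tool(plan=[[0,[0,0,0],0],[0,[0,0,0],0],[0,[0,0,0],0],[0,[0,0,0],0],[0,[0,0,0],0]])

```text
t: 12.6
ee_pos: [550.0, -312.2, 165.8]
orientation: [0.374, 3.116, -0.002]
ft_force: [0.0, 0.4, -0.0]
width: 88.0
grasp_force: 0.0
```

```bash
python3 - <<'E'
from h import *
C=cam("wrist");o=ctrl.get_obs();print(o["ee_pos"],o["qpos"],"cam",C[2]); w=ctrl.get_image("wrist")
cv2.imwrite("pics/w8.png",w)
h=cv2.cvtColor(w,cv2.COLOR_BGR2HSV)
m=(((h[...,0]<6)|(h[...,0]>174))&(h[...,1]>150)&(h[...,2]>50)).astype(np.uint8); k,l,st,ce=cv2.connectedComponentsWithStats(m)
for i in range(1,k):
    if st[i,4]>150:
        g=(l==i).astype(np.uint8); q=cv2.findNonZero(g)[:,0]
        p=np.array([onplane(C,*x,40)[:2] for x in q]).astype(np.float32)
        r=cv2.minAreaRect(p); mm=p.mean(0); ev,V=np.linalg.eigh(np.cov((p-mm).T)); a=np.degrees(np.arctan2(V[1,1],V[0,1]))%180
        print(st[i].tolist(),mm,r,"pca",a,np.sqrt(ev))
        far=p[np.argmax((p-mm)@V[:,1])],p[np.argmin((p-mm)@V[:,1])]; print(far)
x,y,ww,hh,_=st[1+np.argmax(st[1:,4])]; cv2.imwrite("pics/c8.png",cv2.resize(w[max(0,y-25):y+hh+25,max(0,x-25):x+ww+25],None,fx=5,fy=5,interpolation=cv2.INTER_CUBIC)); print(x,y,ww,hh)
E
```

```text
[ 550.04565143 -312.18987149  165.8342457 ] [-5.35110976e-01  4.70419984e-01  1.64032688e+00  1.36449159e-04
  1.02769384e+00 -1.86685371e+00] cam [ 469.7666435  -292.95085017  352.11181113]
[293, 80, 28, 59, 889] [ 467.80273 -299.98868] ((468.7887878417969, -299.9076843261719), (28.1678409576416, 55.624488830566406), 49.838401794433594) pca 159.6053897885685 [ 6.18439812 13.36461572]
(array([ 440.48962, -292.51392], dtype=float32), array([ 495.44922, -310.6846 ], dtype=float32))
[212, 145, 32, 21, 350] [ 494.13535 -393.64673] ((496.3775634765625, -395.2816467285156), (18.608963012695312, 36.892024993896484), 30.883092880249023) pca 103.97484646885135 [4.18648638 9.01573685]
(array([ 491.43185, -376.8375 ], dtype=float32), array([ 500.3517 , -414.39813], dtype=float32))
[327, 178, 17, 32, 303] [ 563.0107  -289.85883] ((564.8654174804688, -289.169921875), (35.47334289550781, 18.223417282104492), 4.862240314483643) pca 165.49460037907204 [4.1559714  8.81528599]
(array([ 547.29474, -283.48904], dtype=float32), array([ 581.846  , -296.87006], dtype=float32))
[91, 203, 35, 15, 209] [ 520.419   -546.13855] ((518.4772338867188, -548.421875), (36.7254524230957, 13.770086288452148), 44.23503494262695) pca 55.508610355993866 [3.04030425 9.1911224 ]
(array([ 528.4218, -532.313 ], dtype=float32), array([ 510.1237, -566.1648], dtype=float32))
[72, 208, 41, 15, 235] [ 521.6985  -567.91504] ((520.4307861328125, -569.5950317382812), (45.058170318603516, 13.08913516998291), 57.60222244262695) pca 58.49311748940364 [ 2.98917604 11.22023761]
(array([ 532.8846 , -550.81555], dtype=float32), array([ 513.88574, -592.12396], dtype=float32))
[0, 234, 74, 77, 3582] [ 565.28296 -677.69037] ((564.8616943359375, -691.6006469726562), (70.99352264404297, 135.51547241210938), 14.42232608795166) pca 116.79938680952462 [17.17966767 31.60602102]
(array([ 547.5422, -627.021 ], dtype=float32), array([ 615.52203, -748.53467], dtype=float32))
0 234 74 77
```

The nut in the tray is at (468,-301) with its wing axis at about 160.5°. Lining up the fingers across the blade.

servo_tool(plan=[[0,[-40,5,-20],-3],[0,[-82,11,-50],-5.7],[0,[-82,11,-85],-5.7],[0,[-82,11,-105],-5.7],[0,[-82,11,-105],-5.7],[0,[-82,11,-105],-5.7],[0,[-82,11,-105],-5.7],[0,[-82,11,-105],-5.7]])

```text
t: 13.32
ee_pos: [468.7, -302.8, 60.8]
orientation: [0.53, 3.093, -0.003]
ft_force: [0.4, -0.8, 0.1]
width: 88.0
grasp_force: 0.0
```

servo_tool(plan=[[0,[0,2,-25],0],[0,[0,2,-40],0],[0,[0,2,-45],0],[0,[0,2,-49],0],[0,[0,2,-49],0],[0,[0,2,-49],0]])

```text
t: 13.82
ee_pos: [467.4, -300.3, 10.6]
orientation: [0.532, 3.095, -0.001]
ft_force: [0.8, -0.5, 0.8]
width: 87.9
grasp_force: 0.0
```

servo_tool(plan=[[1,[0,0,0],0],[1,[0,0,0],0],[1,[0,0,0],0],[1,[0,0,0],0],[1,[0,0,0],0],[1,[0,0,0],0],[1,[0,0,0],0],[1,[0,0,0],0],[1,[0,0,0],0],[1,[0,0,0],0]])

```text
t: 14.65
ee_pos: [466.6, -299.9, 9.6]
orientation: [-0.532, -3.096, -0.0]
ft_force: [-0.1, -0.5, 0.4]
width: 24.5
grasp_force: 0.0
```

servo_tool(plan=[[1,[0,0,0],0],[1,[0,0,0],0],[1,[0,0,0],0],[1,[0,0,0],0]])

```text
t: 14.98
ee_pos: [466.6, -299.9, 9.6]
orientation: [-0.532, -3.096, 0.0]
ft_force: [-0.3, -0.5, -0.7]
width: 8.5
grasp_force: 30.0
```

servo_tool(plan=[[1,[0,0,20],0],[1,[0,0,60],0],[1,[0,0,100],0],[1,[0,0,140],0],[1,[0,0,180],0],[1,[0,0,215],0],[1,[0,0,215],0],[1,[0,0,215],0]])

```text
t: 15.65
ee_pos: [467.6, -300.6, 226.9]
orientation: [0.531, 3.092, -0.003]
ft_force: [-1.3, 0.7, -1.4]
width: 8.7
grasp_force: 30.0
```

```bash
cat > nut.py <<'E'
from h import *
C=cam("wrist");o=ctrl.get_obs();ee=o["ee_pos"];print(ee,o["width"],o["grasp_force"],o["qpos"][5]); w=ctrl.get_image("wrist"); cv2.imwrite("pics/w9.png",w)
R=cv2.Rodrigues(np.array(o["orientation"]))[0]
h=cv2.cvtColor(w,cv2.COLOR_BGR2HSV)
m=(((h[...,0]<6)|(h[...,0]>174))&(h[...,1]>150)&(h[...,2]>50)).astype(np.uint8); m[:,:230]=0;m[:,400:]=0
k,l,st,ce=cv2.connectedComponentsWithStats(m)
for i in range(1,k):
    if st[i,4]>60:
        print(st[i].tolist(),ce[i])
        q=np.argwhere(l==i); q0=q[q[:,0]<q[:,0].min()+2].mean(0); 
        for z in(20,30,35): print(z, (R.T@(onplane(C,q0[1],q0[0],ee[2]-6.6+z)-ee)).round(1))
print("proj wing ends", [proj(C,ee+R@np.array([x,0,6.6-40])) for x in(-30,0,30)])
E
python3 nut.py
```

```text
[ 467.62800459 -300.5864683   226.91839333] 8.6923666168051 29.999847994185984 -1.823216572542608
[244, 202, 23, 19, 231] [255.32034632 210.22510823]
20 [ 26.  -36.2 -13.5]
30 [ 29.2 -34.2 -23.5]
35 [ 30.8 -33.1 -28.5]
[292, 205, 43, 89, 1633] [313.23392529 244.03490508]
20 [ 24.   -0.5 -13.5]
30 [ 27.3  -0.5 -23.5]
35 [ 29.   -0.5 -28.5]
[337, 220, 13, 26, 208] [343.38461538 231.07211538]
20 [ 13.5  19.1 -13.5]
30 [ 17.5  18.  -23.5]
35 [ 19.5  17.4 -28.5]
proj wing ends [array([313.95068407, 297.21915295]), array([314.0135856 , 254.27000916]), array([314.08337492, 206.61787512])]
```

Nut held: its blade spans rows 205–294 in the wrist view, within about 1 mm of the expected position. Carrying it over the stud and turning it to the extractor's x.

servo_tool(plan=[[1,[121,362,0],33],[1,[121,362,0],33],[1,[121,362,0],33],[1,[121,362,0],33],[1,[121,362,0],33],[1,[121,362,0],33],[1,[121,362,0],33],[1,[121,362,0],33],[1,[121,362,0],33],[1,[121,362,0],33]])

```text
t: 16.53
ee_pos: [587.7, 67.4, 222.1]
orientation: [0.375, -3.116, -0.003]
ft_force: [-0.2, -0.8, 0.9]
width: 8.6
grasp_force: 30.0
```

servo_tool(plan=[[1,[0,0,-20],0],[1,[0,0,-45],0],[1,[0,0,-45],0],[1,[0,0,-45],0],[1,[0,0,-45],0],[1,[0,0,-45],0]])

```text
t: 17.03
ee_pos: [588.2, 61.7, 180.5]
orientation: [-0.368, 3.119, -0.0]
ft_force: [0.5, 0.2, -1.2]
width: 8.7
grasp_force: 30.0
```

```bash
python3 nut.py; python3 - <<'E'
from h import *
ee=ctrl.get_obs()["ee_pos"]; o=ctrl.get_obs(); print(ee,o["qpos"],o["orientation"])
C=cam("side"); s=ctrl.get_image("side"); t=ctrl.get_image("top"); cv2.imwrite("pics/s10.png",s)
h=cv2.cvtColor(s,cv2.COLOR_BGR2HSV); m=(((h[...,0]<6)|(h[...,0]>174))&(h[...,1]>150)&(h[...,2]>50)).astype(np.uint8)
k,l,st,ce=cv2.connectedComponentsWithStats(m)
for i in range(1,k):
    if st[i,4]>20 and 260<ce[i][0]<380 and 100<ce[i][1]<260: print(st[i].tolist(),ce[i])
print([proj(C,ee+[0,0,-6.6+z]).round(1) for z in(0,24,42)],"stud tip",proj(C,[588.8,61.3,147.7]))
E
```

```text
[588.15484029  61.69071578 180.49531384] 8.681758013790144 29.99988375697285 -1.7214191745681755
[293, 205, 42, 89, 1594] [313.17314931 244.17754078]
20 [ 24.1  -0.7 -13.4]
30 [ 27.5  -0.7 -23.4]
35 [ 29.1  -0.7 -28.4]
proj wing ends [array([313.26819306, 297.41079277]), array([313.2957475, 254.4947635]), array([313.3263204 , 206.87749832])]
[588.23719357  61.71407094 180.72297235] [ 8.44357057e-02  3.95749859e-01  1.72233692e+00 -5.28991267e-05
  1.02192566e+00 -1.72137056e+00] [-3.68161824e-01  3.11835691e+00 -1.52876292e-04]
[303, 152, 20, 17, 150] [312.48666667 161.33333333]
[array([311.8, 166.8]), array([311.6, 159.4]), array([311.4, 153.8])] stud tip [312.24787621 174.73650138]
```

servo_tool(plan=[[1,[0.5,0,-15],0],[1,[0.5,0,-24],0],[1,[0.5,0,-27],0],[1,[0.5,0,-29],0],[1,[0.5,0,-31],0],[1,[0.5,0,-33],0],[1,[0.5,0,-34],0],[1,[0.5,0,-34],0]])

```text
t: 17.85
ee_pos: [587.9, 61.9, 145.6]
orientation: [0.369, -3.119, 0.001]
ft_force: [-1.2, -1.6, -0.9]
width: 8.4
grasp_force: 30.0
```

servo_tool(plan=[[1,[0.5,-0.5,-1],0],[1,[0.5,-0.5,-2],0],[1,[0.5,-0.5,-3],0],[1,[0.5,-0.5,-3],0],[1,[0.5,-0.5,-3],0]])

```text
t: 18.27
ee_pos: [588.4, 61.5, 142.4]
orientation: [0.369, -3.119, 0.0]
ft_force: [-3.0, -1.7, -1.1]
width: 8.8
grasp_force: 30.0
```

servo_tool(plan=[[1,[0.5,0,-0.5],0],[1,[0.5,0,-1],0],[1,[0.5,0,-1.5],0],[1,[0.5,0,-1.5],0]])

```text
t: 18.6
ee_pos: [588.8, 61.6, 142.0]
orientation: [0.369, -3.119, -0.0]
ft_force: [-5.0, -1.8, 8.0]
width: 9.0
grasp_force: 30.0
```

Contact at nut height ≈135 mm, as expected for that angle. Easing the side force and screwing clockwise.

servo_tool(plan=[[1,[-1,-0.5,0],0],[1,[-1,-0.5,-0.2],-6],[1,[-1,-0.5,-0.4],-12],[1,[-1,-0.5,-0.7],-18],[1,[-1,-0.5,-0.9],-24],[1,[-1,-0.5,-1.1],-30],[1,[-1,-0.5,-1.3],-36],[1,[-1,-0.5,-1.3],-36]])

```text
t: 19.27
ee_pos: [588.2, 61.7, 140.4]
orientation: [0.621, 3.079, 0.002]
ft_force: [-3.7, -0.6, 5.5]
width: 8.8
grasp_force: 30.0
```

servo_tool(plan=[[1,[-0.5,0,-0.2],-6],[1,[-0.5,0,-0.4],-12],[1,[-0.5,0,-0.7],-18],[1,[-0.5,0,-0.9],-24],[1,[-0.5,0,-1.1],-30],[1,[-0.5,0,-1.3],-36],[1,[-0.5,0,-1.5],-42],[1,[-0.5,0,-1.8],-48],[1,[-0.5,0,-2.0],-54],[1,[-0.5,0,-2.0],-54]])

```text
t: 20.1
ee_pos: [588.7, 62.9, 138.5]
orientation: [1.951, 2.462, 0.006]
ft_force: [-1.0, 5.8, 2.1]
width: 8.7
grasp_force: 30.0
```

servo_tool(plan=[[1,[0,1,-0.2],-6],[1,[0,1,-0.4],-12],[1,[0,1.3,-0.7],-18],[1,[0,1.5,-0.9],-24],[1,[0,1.5,-1.1],-30],[1,[0,1.5,-1.3],-36],[1,[0,1.5,-1.5],-42],[1,[0,1.5,-1.8],-48],[1,[0,1.5,-2.0],-54],[1,[0,1.5,-2.0],-54]])

```text
t: 20.93
ee_pos: [590.6, 63.2, 137.0]
orientation: [2.853, 1.311, 0.01]
ft_force: [5.5, 0.3, 1.3]
width: 8.5
grasp_force: 30.0
```

servo_tool(plan=[[1,[1,0,-0.2],-6],[1,[1.5,0,-0.4],-12],[1,[1.5,0,-0.7],-18],[1,[1.5,0,-0.8],-22],[1,[1.5,0,-0.8],-22],[1,[1.5,0,-0.8],-22]])

```text
t: 21.43
ee_pos: [591.4, 62.8, 136.2]
orientation: [3.049, 0.754, 0.008]
ft_force: [5.1, -0.0, 4.9]
width: 8.5
grasp_force: 30.0
```

```bash
python3 - <<'E'
from h import *
o=ctrl.get_obs()
for k in("ee_pos","orientation","ft_force","moment","qpos","width"):print(k,np.round(o[k],3))
E
```

```text
ee_pos [591.391  62.82  136.201]
orientation [3.049 0.754 0.008]
ft_force [ 5.063 -0.011  4.856]
moment [-0.094 -0.884 -0.003]
qpos [0.086 0.455 1.748 0.    0.933 1.172]
width 8.512
```

servo_tool(plan=[[1,[1,0,-0.2],-5],[1,[1,0,-0.4],-10],[1,[1,0,-0.6],-15],[1,[1,0,-0.7],-20],[1,[1,0,-0.7],-20],[1,[1,0,-0.7],-20]])

```text
t: 21.93
ee_pos: [592.1, 62.3, 135.6]
orientation: [3.134, 0.213, 0.006]
ft_force: [3.6, -2.8, 5.9]
width: 8.9
grasp_force: 30.0
```

```bash
python3 - <<'E'
from h import *
o=ctrl.get_obs()
for k in("ee_pos","orientation","ft_force","moment","qpos","width"):print(k,np.round(o[k],3))
E
```

```text
ee_pos [592.054  62.279 135.593]
orientation [3.134 0.213 0.006]
ft_force [ 3.642 -2.773  5.909]
moment [-0.516 -0.579 -0.031]
qpos [ 8.500e-02  4.570e-01  1.746e+00 -1.000e-03  9.340e-01  1.521e+00]
width 8.867
```

servo_tool(plan=[[1,[0.5,-0.5,-0.2],-5],[1,[0.5,-0.5,-0.4],-10],[1,[0.5,-0.5,-0.5],-15],[1,[0.5,-0.5,-0.6],-20],[1,[0.5,-0.5,-0.6],-20],[1,[0.5,-0.5,-0.6],-20]])

```text
t: 22.43
ee_pos: [592.7, 61.3, 135.5]
orientation: [3.123, -0.332, 0.007]
ft_force: [3.3, -5.0, 9.8]
width: 8.9
grasp_force: 30.0
```

```bash
cat > st.py <<'E'
from h import *
o=ctrl.get_obs()
for k in("ee_pos","orientation","ft_force","moment","qpos","width"):print(k,np.round(o[k],3))
a=2*np.degrees(np.arctan2(o["orientation"][1],o["orientation"][0])); print("toolx",a%360)
E
python3 st.py
```

```text
ee_pos [592.711  61.263 135.471]
orientation [ 3.123 -0.332  0.007]
ft_force [ 3.302 -5.01   9.767]
moment [-0.998 -0.425  0.467]
qpos [ 0.084  0.458  1.745 -0.002  0.934  1.868]
width 8.904
toolx 347.86661926752106
```

The torque has risen to 0.47 N m and z has stopped falling, so it is snug. Releasing and checking.

servo_tool(plan=[[0,[0,0,0],0],[0,[0,0,0],0],[0,[0,0,0],0],[0,[0,0,0],0],[0,[0,0,0],0],[0,[0,0,20],0],[0,[0,0,60],0],[0,[0,0,100],0],[0,[0,0,100],0]])

```text
t: 23.18
ee_pos: [594.8, 62.6, 241.3]
orientation: [-3.121, 0.34, -0.018]
ft_force: [0.6, -0.4, 0.9]
width: 65.4
grasp_force: 0.0
```

servo_tool(plan=[[0,[-40,10,30],0],[0,[-80,17,40],0],[0,[-80,17,40],0],[0,[-80,17,40],0],[0,[-80,17,40],0]])

```text
t: 23.6
ee_pos: [511.1, 79.2, 273.9]
orientation: [-3.123, 0.341, -0.002]
ft_force: [-0.2, 0.8, -0.2]
width: 87.8
grasp_force: 0.0
```

```bash
python3 - <<'E'
from h import *
C=cam("wrist");o=ctrl.get_obs();print(o["ee_pos"],"cam",C[2],o["width"]); w=ctrl.get_image("wrist"); s=ctrl.get_image("side"); 
h=cv2.cvtColor(w,cv2.COLOR_BGR2HSV)
m=(((h[...,0]<6)|(h[...,0]>174))&(h[...,1]>150)&(h[...,2]>50)).astype(np.uint8); k,l,st,ce=cv2.connectedComponentsWithStats(m)
for i in range(1,k):
    if st[i,4]>400:
        p=np.array([onplane(C,*x,165)[:2] for x in cv2.findNonZero((l==i).astype(np.uint8))[:,0]]); c=p.mean(0); ev,V=np.linalg.eigh(np.cov((p-c).T))
        d=(p-c)@V[:,1]; print(st[i].tolist(),c,np.degrees(np.arctan2(V[1,1],V[0,1]))%180,"mid",c+V[:,1]*(d.max()+d.min())/2,d.max()-d.min())
m=((h[...,0]>98)&(h[...,0]<125)&(h[...,1]>120)).astype(np.uint8); k,l,st,ce=cv2.connectedComponentsWithStats(m); i=1+np.argmax(st[1:,4])
hu=cv2.convexHull(cv2.findNonZero((l==i).astype(np.uint8)))[:,0]
for z in(104,):
    p=np.array([onplane(C,*q,z)[:2] for q in hu]); A=np.c_[2*p,np.ones(len(p))]; q=np.linalg.lstsq(A,(p**2).sum(1),rcond=None)[0]; r=np.sqrt(q[2]+q[0]**2+q[1]**2);print(z,q[:2],r,(np.linalg.norm(p-q[:2],axis=1)-r).std())
S=cam("side"); print("side nut base/top",proj(S,[590,61,129]),proj(S,[590,61,171]),proj(S,[590,61,165]))
o=np.zeros((600,800,3),np.uint8); o[:400,:640]=w; o[:,:][400:]=0
a=cv2.resize(s[130:245,255:375],(600,575),interpolation=cv2.INTER_CUBIC); b=np.zeros((600,800,3),np.uint8); b[:575,:600]=a; b[:250,600:]=cv2.resize(w[60:260,220:420],(200,250)); cv2.imwrite("pics/fin.png",b)
E
```

```text
[511.05603307  79.22761078 273.91084209] cam [589.37178507  61.40945251 460.54728198] 87.77701690382075
[542, 53, 28, 31, 504] [ 577.5129879 -171.0925479] 139.46881528871376 mid [ 578.750172   -172.15036804] 26.849613346523924
[300, 81, 28, 60, 901] [589.64542296  61.39090421] 170.2423122904532 mid [589.03150484  61.49647944] 56.09514269934344
[587, 298, 53, 46, 610] [ 267.83998327 -256.66640477] 41.55967048752791 mid [ 268.86858528 -255.75446309] 106.30046862292673
104 [588.57924408  61.0391747 ] 77.10891603046798 0.23536937833214797
side nut base/top [312.84255969 180.15403002] [312.51090326 167.79890986] [312.55928139 169.60112899]
```

View pics/fin.png

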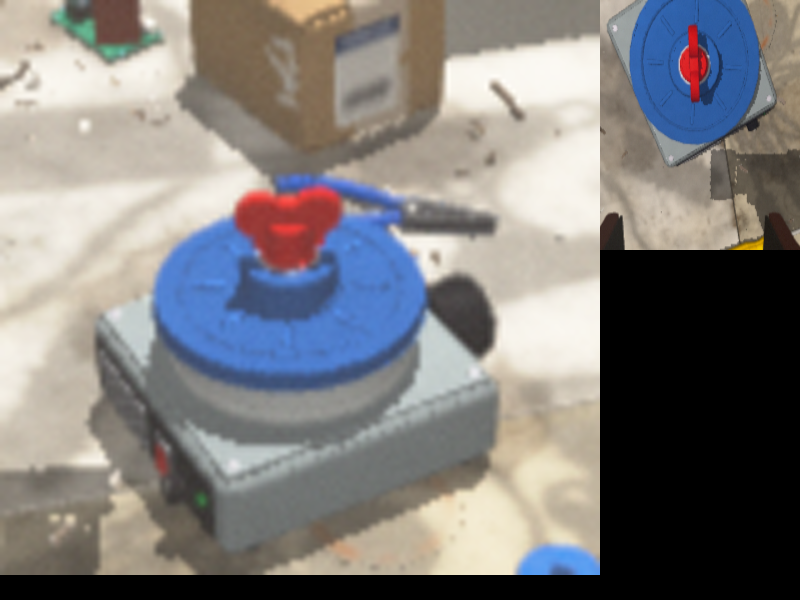

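The final picture shows the red nut upright and centred on the boss at about (290,225), and the cover level and down on the drum. Measured positions are nut (589,61) and cover (588.6,61). The spool is untouched and the gripper is clear.

```bash
python3 -c "
from workcell import ctrl
print(ctrl.close_job())"
```

```text
the job is handed in; nothing more can be done
None
```

The job is handed in at about 24 s of 72: the blue cover is centred and level on the drum, the red wing nut is screwed down until the torque rose and it stopped dropping, and the solder spool was not touched; I did not see the judge's verdict.

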